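# Roll the clay roller up to its stop rail

### The job

Two plain wooden clay rollers lie on the table in front of a low wooden stop rail. Roll the thicker, longer one along the table away from the robot until it lies against the rail: press the closed fingertips on top of it like a flat palm and roll it under them, in a few short strokes, without lifting it or shoving it from behind low down. Leave the thinner roller and the small round spool stand near them where they are, and finish with the roller at rest against the rail.

Things in the scene. Friction and masses are not known exactly. Their poses are not given: they have to be found in the camera images.
- thick_roller: The roller to move: light-wood cylinder, dark line near each end, 44 mm diameter, 100 mm long, about 0.15 kg, lying 40 to 80 mm short of the rail, roughly parallel to it, before its left or right half. Origin: middle of its axis, 22 mm above the table; own y along the cylinder (x, z turn as it rolls). Advances half as far as fingertips rolling it; left alone it soon stops.
- thin_roller: Bystander: the same light wood with the same dark lines, but 28 mm in diameter and 70 mm long, lying parallel to the rail in front of its other half. Origin at the middle of its axis, 14 mm above the table; y along the cylinder. Free to roll; leave it.
- stop_rail: The stop: brown wooden rail fixed to the table, 340 mm long, 32 mm high, 32 mm deep, black rubber strip along its front, two screws in its top. Origin on the table at the middle of its front face; x points out of its back, away from robot and rollers (the way to roll; turned by up to 30 degrees); y along the rail; z up. A thick roller touching the front has its axis at x = -22 mm here.
- spool_stand: Bystander: small round black-sided spool stand with a light flange and a dark disc on top, 37 mm in diameter, 26 mm high, standing in front of the rail, nearer the robot than the rollers and between their lanes. Origin at the centre of its underside, z up. Leave it.
Things that resemble listed ones, but are neither listed nor needed, are in the scene too. What is shaped like the thick_roller but pink or yellow is not meant.

How it is judged:
By the outcome, as a careful person would: the job done as asked, in the order asked, and still so for the second after the job is handed in, with the robot touching nothing.
It also fails if it takes over 42 s, if anything falls off the work surface, if the arm or the gripper's body presses on something with over 40 N, if the wrist force passes 120 N, or if a joint passes its speed limit or range.

### The arm

A 6-joint arm with a two-finger parallel gripper is mounted at the origin on a cart in front of the work surface, level with it; the furniture and walls round the work are solid. World frame = base frame: x ahead of the robot, y to its left, z up, the work surface at z = 0. Lengths are in m, angles in rad, forces in N, time in s.
With the tool pointing down it reaches from about 0.425 to 1.125 m from the base axis. Payload 14.9 kg.
Tool frame: the origin (TCP) lies midway between the tips of the shut fingers; the grasp point (between the pads) lies bot.grip_point_offset behind it (bot.grip_point_offset is the distance from the TCP to the grasp point, in m); z points along the fingers, y is the line along which they close (so a half turn about z gives the same grasp; the last joint's range is limited). The gripper opens to 91 mm and grips with 3 to 60 N. Pads are 32 mm wide; open, the fingers measure 118 mm over their backs; the gripper's body (76 mm by 178 mm) begins 60 mm behind the grasp point.
Start: joints at [-1.238, 0.379, 1.734, -0, 1.028, -0.033], TCP at [0.25, -0.654, 0.214] pointing down, gripper open.
Joint ranges: [-2.77, 2.77], [-0.74, 2.19], [0, 2.66], [-1.06, 4.2], [0.31, 2.87], [-3.08, 3.08]. Speed limits (rad/s): [1.89, 1.89, 2.39, 3.14, 3.14, 3.14].

### API

Orientations are given as a 3x3 rotation matrix whose columns are the frame's x, y, z axes.
In Python, from station import status, viewer, order, bot gives the robot as it stands.
- The arm moves only by the tool send_rows, never from a script. Its argument "targets" is a list of rows, each a list of 3 entries, a list of its own where there are three numbers: the turn, a rotation vector about the world's x, y, z in units of 90 degrees (1.0 is 90 degrees), then the shift along the world's x, y, z in units of 80 mm (1.0 is 80 mm), then the closure in counts, from 0 (fully open) to 255 (shut). In form: [[[wx, wy, wz], [tx, ty, tz], hand], ...]. A call has 1 to 20 rows; each row shifts and turns the commanded pose from where the row before left it; what a row does not reach is not made up. A row lasts 1/12 s, in which the tool goes at most 41.7 mm and 7.16 degrees, less where a joint would pass 70% of its speed; a pose out of reach is approached as far as the arm can. A call with a number of a shift or a turn outside -1 to 1 is refused whole. A call with a gripper value outside its range is refused whole. The fingers move at their own pace and stop on an object; "grip_force" is the grip in N (left out, the last holds). Time passes only in rows, so rows that do not move let the fingers close. It gives the time, the measured TCP pose, the force, the opening and the grip force at its end, in the units of the state.
- status.read_state(): the state, without advancing time (a new reading comes with each control period).
- viewer.capture(name): name is "scene" or "side" or "wrist"; returns a dict with "image" (480x640x3 uint8, red, green, blue), "z_map" (480x640 float32, m along the optical axis (not along the pixel's ray), 0 where there is no reading), "fov_y" (degrees; the focal length in pixels is half the picture's height over the tangent of half this angle, whatever the lens; pixels are square), "cx", "cy" (the principal point, pixels), "distortion" ([k1, k2, p1, p2, k3] as OpenCV has them; the pictures are not rectified), "extrinsics" (4x4, takes a point from camera to world coordinates). Camera axes: x right, y down, z forward; pixel columns grow to the right and rows downward; lengths in m; the calibration is good to about 2 mm. A picture is of the moment at which its call begins.
- order.finish_job(): hands the job in; it is judged then, once.
The state is a dict: "t": time; "joint_pos": joint angles; "qvel": joint speeds; "effort": joint torques, N m; "tool_pos": TCP position; "tcp_rot": TCP orientation; "contact_force": force on the tool from outside, world axes, zero at the start; "ft_torque": the same for the moment, N m; "opening": finger opening in m; "grasp_force": force on a finger pad.
Only numpy, scipy, OpenCV 4.12 (cv2) and the standard library are available. Lean on these libraries where they do the work, as an engineer would, in place of code of your own. Each camera call takes 0.05 s, during which the arm holds its last target. There are 200 camera calls.

## Working session

There is one attempt and no reset: what is moved stays moved. The work goes in short steps, Python scripts to look and compute and a tool call to move; the robot and the scene stay as the last step left them, time stands still between calls to the robot, and variables do not carry over. Pictures are saved under pics/ and viewed, at most 10 in all, crops included, and the job is handed in when it is done.

Besides the shell and the picture viewer there is one more tool, called after "Request:" as name(argument=value, ...), one argument or row to a line, values as JSON. send_rows: Moves the arm, as the interface text tells. Its arguments: {"type":"object","properties":{"targets":{"type":"array","items":{"type":"array"}},"grip_force":{"type":"number"}},"required":["targets"]}

```bash
mkdir -p pics; cat > h.py <<'E'
import numpy as np, cv2
from station import status, viewer, order, bot
def cap(n):
    c=viewer.capture(n); f=240/np.tan(np.radians(c["fov_y"])/2)
    c["K"]=np.array([[f,0,c["cx"]],[0,f,c["cy"]],[0,0,1]]); c["D"]=np.array(c["distortion"],float); c["E"]=np.array(c["extrinsics"]); return c
def rays(c,uv):
    p=cv2.undistortPoints(np.array(uv,float).reshape(-1,1,2),c["K"],c["D"]).reshape(-1,2)
    return np.c_[p,np.ones(len(p))]
def plane(c,uv,z):
    d=rays(c,uv)@c["E"][:3,:3].T; o=c["E"][:3,3]; return o+d*((z-o[2])/d[:,2])[:,None]
def depth(c,uv):
    r=rays(c,uv); zz=np.array([c["z_map"][int(v),int(u)] for u,v in uv]); return (r*zz[:,None])@c["E"][:3,:3].T+c["E"][:3,3]
def save(c,n): cv2.imwrite("pics/"+n,cv2.cvtColor(c["image"],cv2.COLOR_RGB2BGR))
E
python3 - <<'E'
from h import *
for n in ("scene","side"):
    c=cap(n); save(c,n+"0.png"); print(n,c["E"].round(3).tolist(),c["fov_y"])
s=status.read_state(); print(s["t"],s["tool_pos"],np.round(s["tcp_rot"],3).tolist(),s["opening"],bot.grip_point_offset)
E
```

```text
scene [[0.515, -0.613, 0.6, -0.016], [-0.857, -0.357, 0.371, -0.357], [-0.013, -0.705, -0.709, 0.652], [0.0, 0.0, 0.0, 1.0]] 57.12433341513484
side [[0.998, -0.05, 0.03, 0.445], [-0.053, -0.552, 0.832, -0.74], [-0.025, -0.832, -0.554, 0.519], [0.0, 0.0, 0.0, 1.0]] 47.10663514926361
0.1 [ 0.25023836 -0.65335822  0.21335905] [[0.934, 0.358, -0.0], [0.358, -0.934, 0.001], [0.0, -0.001, -1.0]] 0.0912205047283791 0.0188
```

View pics/scene0.png

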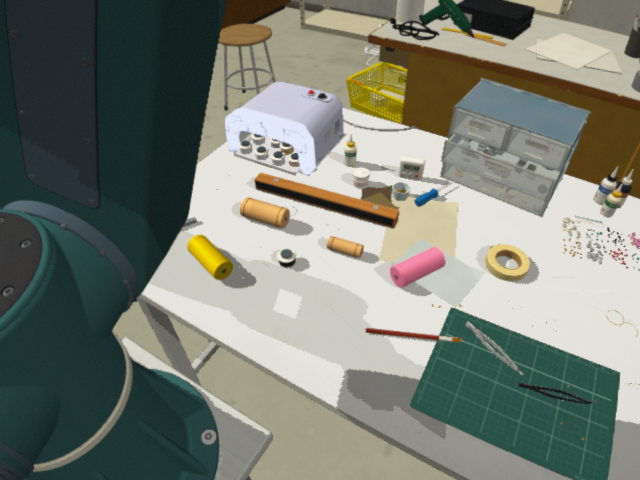

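View pics/side0.png

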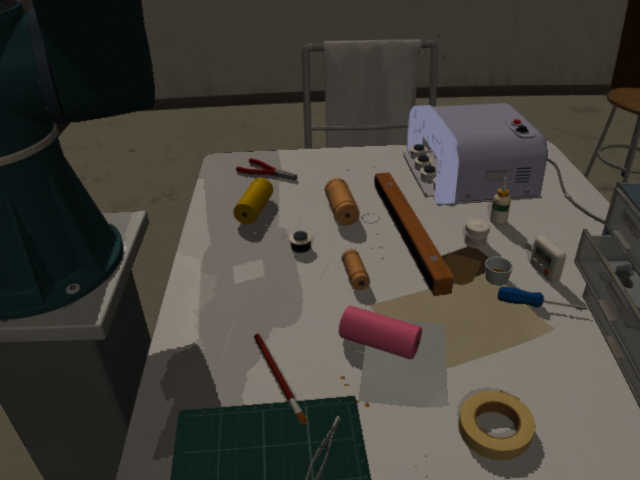

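The scene view shows the thick roller at (265,212), thin at (345,246), spool at (287,257), and the rail from (256,182) to (397,216). In the side view the thick roller is at (341,201), thin at (355,269), and the rail runs from (384,180) to (440,285).

```bash
python3 - <<'E'
from h import *
for n in ("scene","side"):
    c=cap(n); hsv=cv2.cvtColor(c["image"],cv2.COLOR_RGB2HSV)
    m=cv2.inRange(hsv,(5,90,40),(18,255,255))
    k,l,st,ce=cv2.connectedComponentsWithStats(m)
    for i in range(1,k):
        if st[i,4]<150: continue
        v,u=np.where(l==i); uv=np.c_[u,v]; P=depth(c,uv)
        g=(c["z_map"][v,u]>0)&(P[:,0]<1.2)&(P[:,0]>.3)&(abs(P[:,1])<.5)&(P[:,2]>-.02)&(P[:,2]<.1)
        if g.sum()<100: continue
        P=P[g]; zt=np.percentile(P[:,2],98)
        T=P[P[:,2]>zt-.004]; r=cv2.minAreaRect(T[:,:2].astype(np.float32)*1000)
        R=cv2.minAreaRect(P[:,:2].astype(np.float32)*1000)
        print(n,ce[i].round(),st[i,4],"ztop",zt.round(4),"top",np.round(r[0],1),np.round(r[1],1),round(r[2],1),"all",np.round(R[0],1),np.round(R[1],1),round(R[2],1))
        q=cv2.minAreaRect(uv[g].astype(np.float32)); 
        print("   boxes",cv2.boxPoints(q).round().tolist())
    print("spool depth",depth(c,[(287,252) if n=="scene" else (301,236)]))
E
```

```text
scene [335. 198.] 2019 ztop 0.034 top [621.   35.3] [ 33.3 337.2] 6.8 all [666.7  40.3] [129.2 339.1] 7.5
   boxes [[252.0, 187.0], [263.0, 151.0], [405.0, 191.0], [395.0, 228.0]]
scene [264. 213.] 845 ztop 0.0449 top [513.1 116.2] [26.5 98.5] 9.0 all [510.9 117.6] [ 38.4 103.2] 7.8
   boxes [[238.0, 214.0], [243.0, 195.0], [291.0, 210.0], [285.0, 229.0]]
scene [345. 246.] 448 ztop 0.0295 top [517.  -76.4] [20.1 69.2] 7.9 all [516.3 -76.8] [23.2 70.3] 8.4
   boxes [[326.0, 248.0], [329.0, 235.0], [364.0, 245.0], [360.0, 258.0]]
scene [401. 334.] 269 ztop 0.0119 top [ 396.1 -255.3] [  8.2 121.9] 22.1 all [ 396.2 -255.2] [  8.4 122.1] 22.1
   boxes [[366.0, 332.0], [366.0, 328.0], [438.0, 335.0], [438.0, 340.0]]
spool depth [[0.44029703 0.00840263 0.02724141]]
side [429. 243.] 2974 ztop 0.0319 top [622.7  33.8] [ 30. 340.] 6.8 all [656.6  68.2] [105.5 404.2] 6.8
   boxes [[375.0, 174.0], [427.0, 149.0], [488.0, 275.0], [435.0, 300.0]]
side [341. 201.] 1039 ztop 0.0422 top [515.4 116.6] [ 24.4 103.5] 7.6 all [516.  156.6] [190.5  53.5] 89.5
   boxes [[321.0, 183.0], [344.0, 174.0], [362.0, 219.0], [339.0, 228.0]]
side [355. 269.] 669 ztop 0.0263 top [520.  -77.5] [19.3 71.4] 8.3 all [520.7 -56.9] [ 34.2 112.3] 7.9
   boxes [[339.0, 253.0], [356.0, 246.0], [371.0, 285.0], [355.0, 292.0]]
side [495. 413.] 519 ztop 0.0178 top [ 648.7 -369.7] [53.5 51.6] 74.8 all [ 648.7 -369.7] [53.5 51.6] 74.8
   boxes [[474.0, 438.0], [474.0, 401.0], [521.0, 401.0], [521.0, 438.0]]
spool depth [[0.44107772 0.00632567 0.02217299]]
```

```bash
python3 - <<'E'
from h import *
for n in ("scene","side"):
    c=cap(n); v,u=np.where(c["z_map"]>0); uv=np.c_[u,v]; r=rays(c,uv)*c["z_map"][v,u][:,None]; P=r@c["E"][:3,:3].T+c["E"][:3,3]
    g=(P[:,2]>.06)&(P[:,0]>.45)&(P[:,0]<.85)&(P[:,1]>-.1)&(P[:,1]<.5); Q=P[g]
    for y in np.arange(-.1,.5,.05):
        s=Q[(Q[:,1]>=y)&(Q[:,1]<y+.05)]
        if len(s)>15: print(n,round(y,2),len(s),s.min(0).round(3),s.max(0).round(3))
E
```

```text
scene 0.05 47 [0.78  0.051 0.06 ] [0.799 0.067 0.088]
scene 0.1 1015 [0.688 0.121 0.06 ] [0.85  0.15  0.118]
scene 0.15 1037 [0.686 0.15  0.061] [0.85  0.2   0.122]
scene 0.2 915 [0.683 0.2   0.072] [0.85  0.25  0.123]
scene 0.25 856 [0.681 0.25  0.071] [0.85  0.3   0.122]
scene 0.3 721 [0.678 0.3   0.06 ] [0.85  0.35  0.122]
scene 0.35 33 [0.68 0.35 0.06] [0.685 0.36  0.105]
side 0.05 66 [0.78 0.05 0.06] [0.798 0.067 0.082]
side 0.1 2493 [0.69 0.12 0.06] [0.85  0.15  0.116]
side 0.15 1313 [0.688 0.15  0.07 ] [0.85 0.2  0.12]
side 0.2 974 [0.686 0.2   0.073] [0.85 0.25 0.12]
side 0.25 842 [0.683 0.25  0.073] [0.85 0.3  0.12]
side 0.3 573 [0.68 0.3  0.06] [0.85  0.35  0.119]
```

Request:
send_rows(
  targets=[
    [[0,0,-0.008],[0.15,0.35,0],255],
    [[0,0,-0.008],[0.15,0.35,0],255],
    [[0,0,-0.008],[0.15,0.35,0],255],
    [[0,0,-0.008],[0.15,0.35,0],255],
    [[0,0,-0.008],[0.15,0.35,0],255],
    [[0,0,-0.008],[0.15,0.35,0],255],
    [[0,0,-0.008],[0.15,0.35,0],255],
    [[0,0,-0.008],[0.15,0.35,0],255],
    [[0,0,-0.008],[0.15,0.35,0],255],
    [[0,0,-0.008],[0.15,0.35,0],255],
    [[0,0,-0.008],[0.15,0.35,0],255],
    [[0,0,-0.008],[0.15,0.35,0],255],
    [[0,0,-0.008],[0.15,0.35,0],255],
    [[0,0,-0.008],[0.15,0.35,0],255],
    [[0,0,-0.008],[0.15,0.35,0],255],
    [[0,0,-0.008],[0.15,0.35,0],255],
    [[0,0,-0.008],[0.15,0.35,0],255],
    [[0,0,-0.008],[0.15,0.35,0],255],
    [[0,0,0],[0,0,0],255],
    [[0,0,0],[0,0,0],255],
  ],
)

```text
t: 1.97
tool_pos: [0.4668, -0.1487, 0.214]
tcp_rot: [[0.99, 0.142, 0.0], [0.142, -0.99, -0.0], [0.0, 0.0, -1.0]]
contact_force: [-0.2, -0.1, 0.2]
opening: 0.0004
grasp_force: 0.0
```

Request:
send_rows(
  targets=[
    [[0,0,-0.015],[0.045,0.33,0],255],
    [[0,0,0],[0.045,0.33,0],255],
    [[0,0,0],[0.045,0.33,0],255],
    [[0,0,0],[0.045,0.33,0],255],
    [[0,0,0],[0.045,0.33,0],255],
    [[0,0,0],[0.045,0.33,0],255],
    [[0,0,0],[0.045,0.33,-0.2],255],
    [[0,0,0],[0.045,0.33,-0.2],255],
    [[0,0,0],[0.045,0.33,-0.3],255],
    [[0,0,0],[0.045,0.33,-0.3],255],
    [[0,0,0],[0,0,-0.25],255],
    [[0,0,0],[0,0,0],255],
    [[0,0,0],[0,0,0],255],
  ],
)

```text
t: 3.05
tool_pos: [0.5019, 0.1134, 0.1135]
tcp_rot: [[0.993, 0.116, -0.002], [0.116, -0.993, -0.0], [-0.002, 0.0, -1.0]]
contact_force: [-0.1, -0.6, 0.8]
opening: 0.0003
grasp_force: 0.0
```

```bash
python3 - <<'E'
from h import *
c=cap("wrist"); save(c,"wrist1.png"); print(c["E"].round(3).tolist())
s=status.read_state(); print(s["t"],s["tool_pos"],s["tcp_rot"])
E
```

```text
[[0.115, -0.965, -0.237, 0.568], [-0.993, -0.111, -0.028, 0.121], [0.0, 0.239, -0.971, 0.284], [0.0, 0.0, 0.0, 1.0]]
3.1 [0.50261364 0.11337304 0.1144953 ] [[ 9.93363207e-01  1.15019405e-01 -2.73379022e-04]
 [ 1.15019369e-01 -9.93363238e-01 -1.45935960e-04]
 [-2.88350138e-04  1.13523531e-04 -9.99999952e-01]]
```

View pics/wrist1.png

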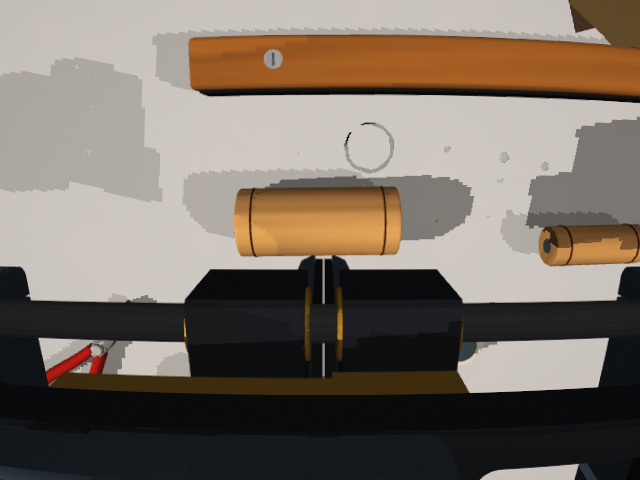

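The wrist view shows the thick roller spanning (236–400, 187–255), the fingertips at (325,260), the rail front at about row 95 and the thin roller at (590,245). I'll measure the roller and rail from here.

```bash
cat >> h.py <<'E'
def wm():
    c=cap("wrist"); hsv=cv2.cvtColor(c["image"],cv2.COLOR_RGB2HSV)
    m=cv2.inRange(hsv,(5,90,60),(18,255,255)); m[262:]=0
    v,u=np.where((m>0)&(c["z_map"]>0)); uv=np.c_[u,v]
    P=(rays(c,uv)*c["z_map"][v,u][:,None])@c["E"][:3,:3].T+c["E"][:3,3]
    s=status.read_state(); tp=np.array(s["tool_pos"])
    n=np.array([np.cos(np.radians(6.8)),np.sin(np.radians(6.8))]); t=np.array([-n[1],n[0]])
    a=P[:,:2]@n*1000; b=P[:,:2]@t*1000; z=P[:,2]*1000
    ra=a[(z>26)&(z<36)&(a>570)&(b>-100)]; front=np.percentile(ra,1)
    g=(z>20)&(z<50)&(b>-10)&(a<front-1)&(a>450); A,B,Z=a[g],b[g],z[g]
    # circle fit per half along axis
    out=[]
    mid=(np.percentile(B,1)+np.percentile(B,99))/2
    for k in (B<mid,B>=mid):
        M=np.c_[2*A[k],2*Z[k],np.ones(k.sum())]; x=np.linalg.lstsq(M,A[k]**2+Z[k]**2,rcond=None)[0]
        out+=[x[0],x[1],np.sqrt(x[2]+x[0]**2+x[1]**2)]
    top=np.median(A[Z>np.percentile(Z,85)])
    print("t",round(s["t"],2),"front",front.round(1),"halves(a,z,r)",np.round(out,1),"ztop",np.percentile(Z,98).round(1),"len",np.ptp(np.percentile(B,[1,99])).round(1),"mid b",mid.round(1),"aMin/max",np.percentile(A,[1,99]).round(1),"top a",top.round(1),"tool a,b,z",(tp[:2]@n*1000).round(1),(tp[:2]@t*1000).round(1),(tp[2]*1000).round(1))
    return c
E
python3 -c "
from h import *
wm()"
```

```text
t 3.15 front 607.3 halves(a,z,r) [526.   22.   21.4 525.6  21.9  21.4] ztop 44.0 len 96.9 mid b 57.0 aMin/max [506.3 547.2] top a 525.9 tool a,b,z 513.0 53.0 115.1
```

Request:
send_rows(
  targets=[
    [[0,0,0],[0.055,0.055,-0.2],255],
    [[0,0,0],[0,0,-0.2],255],
    [[0,0,0],[0,0,-0.2],255],
    [[0,0,0],[0,0,-0.15],255],
    [[0,0,0],[0,0,-0.08],255],
    [[0,0,0],[0,0,0],255],
    [[0,0,0],[0,0,0],255],
    [[0,0,0],[0,0,0],255],
  ],
)

```text
t: 3.82
tool_pos: [0.5074, 0.1187, 0.0485]
tcp_rot: [[0.993, 0.116, 0.001], [0.116, -0.993, 0.0], [0.001, -0.0, -1.0]]
contact_force: [-1.1, 0.9, -0.5]
opening: 0.0004
grasp_force: 0.0
```

Request:
send_rows(
  targets=[
    [[0,0,0],[0,0,-0.02],255],
    [[0,0,0],[0,0,-0.02],255],
    [[0,0,0],[0,0,0],255],
    [[0,0,0],[0,0,0],255],
  ],
)

```text
t: 4.15
tool_pos: [0.5068, 0.1187, 0.0444]
tcp_rot: [[0.993, 0.116, 0.0], [0.116, -0.993, 0.0], [0.0, -0.0, -1.0]]
contact_force: [0.8, 0.1, -0.9]
opening: 0.0005
grasp_force: 0.0
```

Just above contact; press gently.

Request:
send_rows(
  targets=[
    [[0,0,0],[0,0,-0.01],255],
    [[0,0,0],[0,0,0],255],
    [[0,0,0],[0,0,0],255],
  ],
)

```text
t: 4.4
tool_pos: [0.5075, 0.1188, 0.0441]
tcp_rot: [[0.993, 0.116, 0.001], [0.116, -0.993, 0.0], [0.001, -0.0, -1.0]]
contact_force: [-0.7, 0.1, 6.7]
opening: 0.0004
grasp_force: 3.5
```

Request:
send_rows(
  targets=[
    [[0,0,0],[0.037,0.0045,-0.003],255],
    [[0,0,0],[0.037,0.0045,0],255],
    [[0,0,0],[0.037,0.0045,0],255],
    [[0,0,0],[0.037,0.0045,0],255],
    [[0,0,0],[0.037,0.0045,0],255],
    [[0,0,0],[0.037,0.0045,0],255],
    [[0,0,0],[0,0,0],255],
    [[0,0,0],[0,0,0],255],
  ],
)

```text
t: 5.07
tool_pos: [0.5257, 0.1211, 0.044]
tcp_rot: [[0.993, 0.116, 0.002], [0.116, -0.993, 0.0], [0.002, -0.0, -1.0]]
contact_force: [1.3, 0.3, 8.8]
opening: 0.0004
grasp_force: 4.8
```

```bash
python3 -c "
from h import *
wm()"
```

```text
t 5.12 front 607.3 halves(a,z,r) [548.6  28.6   8.  550.9  29.8   6. ] ztop 38.2 len 96.5 mid b 57.0 aMin/max [549.3 557.2] top a 550.2 tool a,b,z 536.3 58.1 44.1
```

Request:
send_rows(
  targets=[
    [[0,0,0],[0.037,0.0045,0],255],
    [[0,0,0],[0.037,0.0045,0],255],
    [[0,0,0],[0.037,0.0045,0],255],
    [[0,0,0],[0.037,0.0045,0],255],
    [[0,0,0],[0.025,0.003,0],255],
    [[0,0,0],[0,0,0],255],
    [[0,0,0],[0,0,0],255],
    [[0,0,0],[0,0,0],255],
    [[0,0,0],[0,0,0.02],255],
    [[0,0,0],[0,0,0.1],255],
    [[0,0,0],[0,0,0.15],255],
    [[0,0,0],[-0.2,-0.025,0],255],
    [[0,0,0],[0,0,0],255],
    [[0,0,0],[0,0,0],255],
  ],
)

```text
t: 6.28
tool_pos: [0.5223, 0.1205, 0.0656]
tcp_rot: [[0.993, 0.116, 0.0], [0.116, -0.993, 0.0], [0.0, -0.0, -1.0]]
contact_force: [-0.5, 0.1, -1.1]
opening: 0.0008
grasp_force: 0.0
```

```bash
python3 -c "
from h import *
c=wm();save(c,'w2.png')"
```

```text
t 6.33 front 607.3 halves(a,z,r) [543.4  23.2  19.8 543.2  23.3  19.6] ztop 43.9 len 96.9 mid b 57.2 aMin/max [541.3 563.7] top a 544.1 tool a,b,z 533.4 57.9 65.5
```

View pics/w2.png

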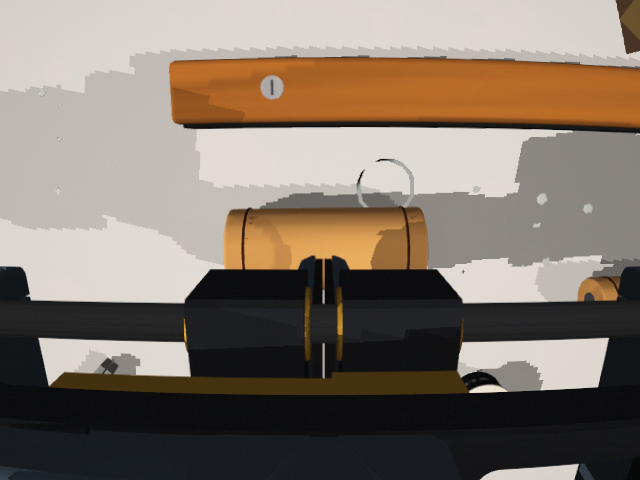

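Roller at (225–428, 208–270), still parallel to the rail (front edge about row 125), 42 mm left to travel. Next strokes.

Request:
send_rows(
  targets=[
    [[0,0,0],[0.012,0,-0.15],255],
    [[0,0,0],[0,0,-0.1],255],
    [[0,0,0],[0,0,-0.02],255],
    [[0,0,0],[0,0,0],255],
    [[0,0,0],[0.04,0.0047,0],255],
    [[0,0,0],[0.04,0.0047,0],255],
    [[0,0,0],[0.04,0.0047,0],255],
    [[0,0,0],[0.04,0.0047,0],255],
    [[0,0,0],[0.04,0.0047,0],255],
    [[0,0,0],[0.04,0.0047,0],255],
    [[0,0,0],[0.04,0.0047,0],255],
    [[0,0,0],[0.04,0.0047,0],255],
    [[0,0,0],[0.04,0.0047,0],255],
    [[0,0,0],[0.04,0.0047,0],255],
    [[0,0,0],[0,0,0],255],
    [[0,0,0],[0,0,0],255],
    [[0,0,0],[0,0,0.02],255],
    [[0,0,0],[0,0,0.1],255],
    [[0,0,0],[0,0,0.15],255],
    [[0,0,0],[-0.2,-0.025,0],255],
  ],
)

```text
t: 8.0
tool_pos: [0.5424, 0.1227, 0.0669]
tcp_rot: [[0.993, 0.116, 0.004], [0.116, -0.993, 0.001], [0.004, -0.0, -1.0]]
contact_force: [1.1, 0.1, 0.4]
opening: 0.0001
grasp_force: 0.0
```

Request:
send_rows(
  targets=[
    [[0,0,0],[0,0,0],255],
    [[0,0,0],[0,0,0],255],
  ],
)

```text
t: 8.17
tool_pos: [0.5391, 0.1223, 0.0651]
tcp_rot: [[0.993, 0.116, -0.0], [0.116, -0.993, -0.0], [-0.0, 0.0, -1.0]]
contact_force: [0.4, -0.6, 0.7]
opening: 0.0004
grasp_force: 0.0
```

```bash
python3 -c "
from h import *
c=wm()"
```

```text
t 8.22 front 575.0 halves(a,z,r) [563.4  33.4   9.7 563.3  33.3   9.7] ztop 43.9 len 97.0 mid b 57.3 aMin/max [558.1 573.9] top a 561.0 tool a,b,z 550.3 57.5 65.1
```

Request:
send_rows(
  targets=[
    [[0,0,0],[0.01,0,-0.15],255],
    [[0,0,0],[0,0,-0.1],255],
    [[0,0,0],[0,0,-0.02],255],
    [[0,0,0],[0,0,0],255],
    [[0,0,0],[0.04,0.0047,0],255],
    [[0,0,0],[0.04,0.0047,0],255],
    [[0,0,0],[0.04,0.0047,0],255],
    [[0,0,0],[0.04,0.0047,0],255],
    [[0,0,0],[0.04,0.0047,0],255],
    [[0,0,0],[0.04,0.0047,0],255],
    [[0,0,0],[0.04,0.0047,0],255],
    [[0,0,0],[0.04,0.0047,0],255],
    [[0,0,0],[0.04,0.0047,0],255],
    [[0,0,0],[0.04,0.0047,0],255],
    [[0,0,0],[0,0,0],255],
    [[0,0,0],[0,0,0],255],
    [[0,0,0],[0,0,0.02],255],
    [[0,0,0],[0,0,0.1],255],
    [[0,0,0],[0,0,0.15],255],
    [[0,0,0],[-0.2,-0.025,0],255],
  ],
)

```text
t: 9.88
tool_pos: [0.5592, 0.1245, 0.067]
tcp_rot: [[0.993, 0.116, 0.004], [0.116, -0.993, 0.001], [0.004, -0.0, -1.0]]
contact_force: [0.9, 0.5, 0.8]
opening: 0.0006
grasp_force: 0.0
```

Request:
send_rows(
  targets=[
    [[0,0,0],[0,0,0],255],
    [[0,0,0],[0,0,0],255],
  ],
)

```text
t: 10.05
tool_pos: [0.5559, 0.124, 0.0651]
tcp_rot: [[0.993, 0.116, -0.0], [0.116, -0.993, -0.0], [-0.0, 0.0, -1.0]]
contact_force: [0.1, 0.5, 0.1]
opening: 0.0004
grasp_force: 0.0
```

```bash
sed -i 's/a>570/a>601/; s/a<front-1/a<front-.5/' h.py; python3 -c "
from h import *
c=wm();save(c,'w3.png')"
```

```text
t 10.1 front 607.5 halves(a,z,r) [581.   27.1  15.  580.   26.7  15.4] ztop 43.8 len 96.9 mid b 57.5 aMin/max [575.1 606.8] top a 578.1 tool a,b,z 567.2 57.3 65.1
```

View pics/w3.png

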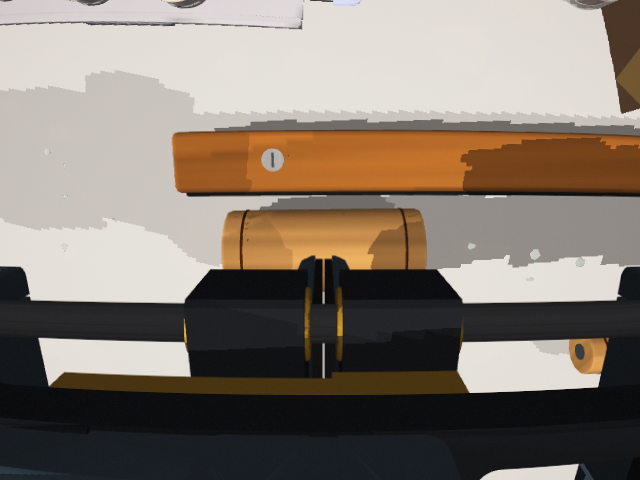

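Roller at (222–426, 208–270), about 9 mm short of the rail (front at row ~195). Final stroke, watching the force.

Request:
send_rows(
  targets=[
    [[0,0,0],[0.012,0,-0.15],255],
    [[0,0,0],[0,0,-0.1],255],
    [[0,0,0],[0,0,-0.02],255],
    [[0,0,0],[0,0,0],255],
    [[0,0,0],[0.04,0.0047,0],255],
    [[0,0,0],[0.04,0.0047,0],255],
    [[0,0,0],[0.04,0.0047,0],255],
    [[0,0,0],[0.04,0.0047,0],255],
    [[0,0,0],[0.04,0.0047,0],255],
    [[0,0,0],[0.02,0.0024,0],255],
    [[0,0,0],[0,0,0],255],
    [[0,0,0],[0,0,0],255],
  ],
)

```text
t: 11.1
tool_pos: [0.5744, 0.1262, 0.0437]
tcp_rot: [[0.993, 0.116, -0.002], [0.116, -0.993, -0.0], [-0.003, -0.0, -1.0]]
contact_force: [-15.2, -1.2, 36.4]
opening: 0.0005
grasp_force: 18.2
```

```bash
python3 -c "
from h import *
c=wm()"
```

```text
t 11.15 front 601.6 halves(a,z,r) [599.4  35.2   1.6 600.1  35.5   1.6] ztop 37.7 len 96.9 mid b 57.4 aMin/max [597.9 601. ] top a 598.5 tool a,b,z 585.3 57.3 43.7
```

Request:
send_rows(
  targets=[
    [[0,0,0],[0.012,0.0014,0],255],
    [[0,0,0],[0.012,0.0014,0],255],
    [[0,0,0],[0,0,0],255],
    [[0,0,0],[0,0,0],255],
  ],
)

```text
t: 11.48
tool_pos: [0.5746, 0.1263, 0.0436]
tcp_rot: [[0.993, 0.116, -0.006], [0.116, -0.993, -0.001], [-0.006, 0.0, -1.0]]
contact_force: [-24.9, -1.1, 48.0]
opening: 0.0009
grasp_force: 23.7
```

In contact with the rail (force reaction −25 N along x). Lift straight up.

Request:
send_rows(
  targets=[
    [[0,0,0],[0,0,0.02],255],
    [[0,0,0],[0,0,0.03],255],
    [[0,0,0],[0,0,0.1],255],
    [[0,0,0],[0,0,0.25],255],
    [[0,0,0],[-0.2,0,0.3],255],
    [[0,0,0],[-0.3,0,0.3],255],
    [[0,0,0],[-0.3,0,0.3],255],
    [[0,0,0],[-0.2,0,0.2],255],
    [[0,0,0],[0,0,0],255],
    [[0,0,0],[0,0,0],255],
    [[0,0,0],[0,0,0],255],
  ],
)

```text
t: 12.4
tool_pos: [0.4971, 0.1264, 0.163]
tcp_rot: [[0.993, 0.116, 0.0], [0.116, -0.993, -0.0], [0.0, 0.0, -1.0]]
contact_force: [0.2, 0.2, 0.2]
opening: 0.0005
grasp_force: 0.0
```

```bash
python3 -c "
from h import *
c=wm();save(c,'w4.png');c=cap('side');save(c,'s4.png')"
```

```text
t 12.45 front 602.0 halves(a,z,r) [582.7  22.1  21.3 582.6  22.2  21.2] ztop 44.2 len 97.0 mid b 57.5 aMin/max [562.  601.3] top a 582.7 tool a,b,z 508.5 66.6 162.6
```

View pics/w4.png

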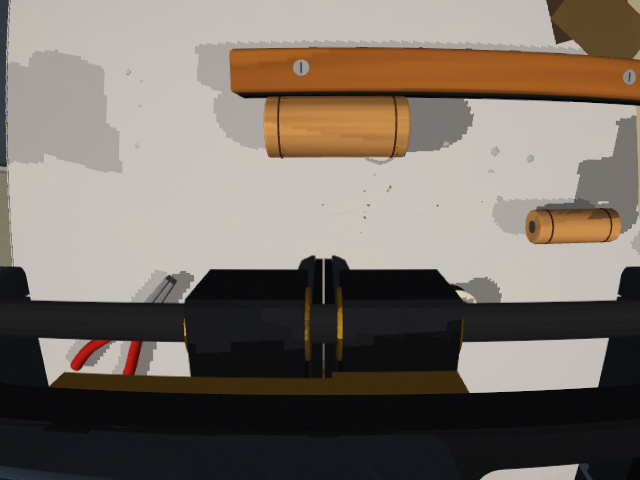

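View pics/s4.png

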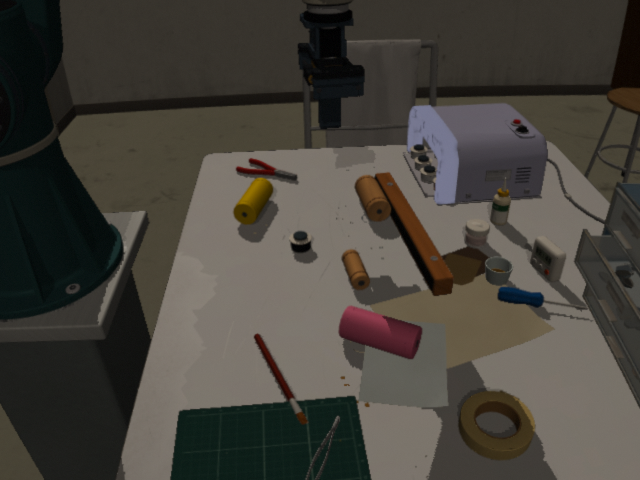

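The wrist view shows the roller (264–410, 97–157) up against the rail; thin roller and spool look unmoved. I'll check the residual gap against the rubber strip, and that nothing is moving.

Request:
send_rows(
  targets=[
    [[0,0,0],[0,0,0],255],
    [[0,0,0],[0,0,0],255],
    [[0,0,0],[0,0,0],255],
    [[0,0,0],[0,0,0],255],
    [[0,0,0],[0,0,0],255],
    [[0,0,0],[0,0,0],255],
  ],
)

```text
t: 13.0
tool_pos: [0.4967, 0.1263, 0.1632]
tcp_rot: [[0.993, 0.116, -0.0], [0.116, -0.993, -0.0], [-0.0, 0.0, -1.0]]
contact_force: [-0.4, -0.8, 0.0]
opening: 0.0005
grasp_force: 0.0
```

```bash
python3 - <<'E'
from h import *
c=wm()
n=np.array([np.cos(np.radians(6.8)),np.sin(np.radians(6.8))]); t=np.array([-n[1],n[0]])
v,u=np.mgrid[60:110,240:620]; v=v.ravel();u=u.ravel()
P=(rays(c,np.c_[u,v])*c["z_map"][v,u][:,None])@c["E"][:3,:3].T+c["E"][:3,3]
a=P[:,:2]@n*1000;b=P[:,:2]@t*1000;z=P[:,2]*1000
dark=c["image"][v,u].max(1)<45
for lo in (-100,-60,-20,110,115):
    k=(b>lo)&(b<lo+20)
    kd=k&dark&(z>5)&(z<31)
    kt=k&(z>31)&(a>600)
    print(lo,kd.sum(),np.percentile(a[kd],[5,50,95]).round(1) if kd.sum()>3 else "",np.percentile(a[kt],1).round(1) if kt.sum() else "")
for nme,zt in (("scene",0),("side",0)):
    c=cap(nme); hsv=cv2.cvtColor(c["image"],cv2.COLOR_RGB2HSV); m=cv2.inRange(hsv,(5,90,40),(18,255,255)); k,l,st,ce=cv2.connectedComponentsWithStats(m)
    print(nme,[(ce[i].round(1).tolist(),int(st[i,4])) for i in range(1,k) if 250<st[i,4]<4000])
    print(depth(c,[(287,252) if nme=="scene" else (301,236)]))
cc=cv2.resize(wm()["image"][60:170,230:450],None,fx=3.5,fy=3.5,interpolation=cv2.INTER_CUBIC); cv2.imwrite("pics/z5.png",cc[:,:,::-1])
E
```

```text
t 13.05 front 601.8 halves(a,z,r) [582.7  22.3  21.1 582.6  22.2  21.2] ztop 44.2 len 97.2 mid b 57.5 aMin/max [562.2 600.8] top a 582.9 tool a,b,z 508.1 66.7 163.3
-100 123 [604.9 605.5 607. ] 608.3
-60 139 [604.8 605.3 606.7] 607.9
-20 141 [604.9 605.3 606.6] 608.2
110 111 [604.5 605.2 606.7] 607.7
115 74 [604.5 605.3 606.7] 607.7
scene [([507.5, 71.2], 2695), ([318.8, 197.1], 2767), ([344.7, 246.4], 454), ([401.6, 333.5], 265)]
[[0.44099293 0.00895987 0.02628838]]
side [([625.9, 97.3], 570), ([429.4, 243.8], 2993), ([372.4, 197.8], 1040), ([355.2, 269.0], 668), ([493.6, 413.5], 471)]
[[0.44108357 0.00509585 0.02299142]]
t 13.2 front 601.8 halves(a,z,r) [582.8  22.2  21.2 582.6  22.2  21.2] ztop 44.2 len 97.1 mid b 57.5 aMin/max [562.2 600.9] top a 582.9 tool a,b,z 508.1 66.6 163.3
```

View pics/z5.png

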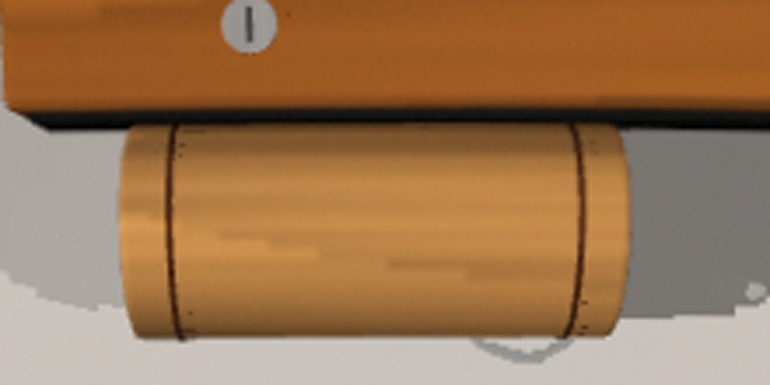

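The crop shows the roller's far edge overlapping the black strip along its full length. The strip is at 605.2 mm and the roller's face at 604.7 mm, so they touch to within measurement error. The roller is at rest and the bystanders are unmoved.

```bash
python3 -c "
from h import *
print(order.finish_job())"
```

```text
the job is handed in; nothing more can be done
None
```

The thick roller was rolled in four short strokes and lies at rest against the rail (measured gap about 0.5 mm, within camera error); the thin roller and spool stand were left where they were, and the job is handed in.

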